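# Open the strainer of a drinks dispenser's pump unit

## Robot

A 6-joint arm with a two-finger parallel gripper is mounted at the origin on the work surface. World frame = base frame: x ahead of the robot, y to its left, z up, the work surface at z = 0. Lengths are in m, angles in degrees, forces in N, time in s.
With the tool pointing down it reaches from about 0.35 to 0.775 m from the base axis. Payload 7.3 kg.
Tool frame: the origin (TCP) lies between the finger pads; the fingertips stand env.nose_length ahead of it and the grasp point (between the pads) lies 8 mm behind it (env.nose_length is the distance from the TCP to the fingertips, in m); z points along the fingers, y is the line along which they close (so a half turn about z gives the same grasp; the last joint's range is limited). The gripper opens to 92 mm and grips with 3 to 60 N. Pads are 19 mm wide; open, the fingers measure 130 mm over their backs; the gripper's body (75 mm by 190 mm) begins 47 mm behind the grasp point.
Start: joints at [56.322, 19.595, 87.324, -0, 73.075, -8.365], TCP at [0.224, 0.475, 0.238] pointing down, gripper open.
Joint ranges: [-145.02, 145.02], [-44.19, 115.74], [2.07, 154.8], [-57.11, 237.11], [16.16, 152.29], [-177.93, 177.93]. Speed limits (degrees/s): [147.25, 147.25, 180, 180, 180, 180].

## Interface

Orientations are given as a 3x3 rotation matrix whose columns are the frame's x, y, z axes.
In Python, from bench import env, read_camera, get_calibration, sign_off, finder gives the robot as it stands.
- The arm moves only by the shell command python3 -m handwheel 'ROWS' [FORCE]. ROWS is JSON, a list that holds one entry, the list of rows, each a list of 7 numbers: the turn, a rotation vector about the world's x, y, z in degrees, then the shift along the world's x, y, z in m, then the opening, from -1 (shut) to 1 (fully open). In form: [[[wx, wy, wz, x, y, z, jaw], ...]]. A call has 1 to 20 rows; each row shifts and turns the commanded pose from where the row before left it; what a row does not reach is not made up. A row lasts 1/8 s, in which the tool goes at most 62.5 mm and 10.7 degrees, less where a joint would pass 70% of its speed; a pose out of reach is approached as far as the arm can. A call is refused whole if a number of a shift passes 0.0625 or a number of a turn 10.7, either way. A call with a gripper value outside its range is refused whole. The fingers move at their own pace and stop on an object; FORCE is the grip in N (left out, the last holds). Time passes only in rows, so rows that do not move let the fingers close. It gives the time, the measured TCP pose, the force, the opening and the grip force at its end, in the units of the state.
- env.sense(): the state, without advancing time (a new reading comes with each control period).
- read_camera(name): name is "scene" or "side" or "wrist"; returns the picture (420x560x3 uint8, blue, green, red); there is no depth.
- get_calibration(name): a dict with "K" (3x3 intrinsics, pixels), "R" (3x3) and "t" (3): a world point X has camera coordinates R X + t. Camera axes: x right, y down, z forward; pixel columns grow to the right and rows downward; lengths in m; the calibration is good to about 2 mm. A picture is of the moment at which its call begins: read the wrist's pose just before it. get_calibration takes no time and is no camera call; for the wrist camera it gives the pose at the moment of the call.
- sign_off(): hands the job in; it is judged then, once.
Trained networks look in the newest picture that a camera, given by its name, has taken for a name from the list of things; names that differ only in an ending like _2 or _b are one class to them, and where a whole thing is asked for, a point or a joint stands for the part that bears it (a point fixed in the world has none). Each returns a list of dicts, best first, with "score" (0 to 1); they miss things now and then, are a little off and sometimes report something else, mostly with a low value. They report only what shows in the picture. A call takes as long as a camera call.
- finder.boxes_of(query, camera): "extent" ([left, top, right, bottom] in pixels, round what is visible of it).
- finder.regions_of(query, camera): "pixels" (420x560 bool, what is visible of it) and "extent" ([left, top, right, bottom] in pixels, round what is visible of it).
The state is a dict: "time": time; "q": joint angles; "qd": joint speeds; "joint_torque": joint torques, N m; "position": TCP position; "tool_rot": TCP orientation; "contact_force": force on the tool from outside, world axes, zero at the start; "moment": the same for the moment, N m; "opening": finger opening in m; "finger_force": force on a finger pad.
Only numpy, scipy, OpenCV 4.12 (cv2) and the standard library are available. Lean on these libraries where they do the work, as an engineer would, in place of code of your own. Each camera call takes 0.05 s, during which the arm holds its last target. There are 200 camera calls.

## Task

Unscrew the black cap from the strainer on the pump unit (counter-clockwise seen from above), turning it gently without forcing or dragging it against its thread, and keep hold of it as it comes free, because a spring underneath pushes it off. Then set it down gently in the steel parts tray, standing upright on its open rim as it stood on the strainer, and let go; leave the other things on the bench alone.

Things in the scene. Friction and masses are not known exactly. Their poses are not given: they have to be found in the camera images.
- cap_center (a point): centre of the black plastic screw cap, an upright cylinder 50 mm in diameter, 52 mm tall, 0.09 kg; on its axis, 26 mm above its open rim and 26 mm below its flat top; z up. Its top 20 mm is solid, the hollow skirt below is 49 mm across. It starts 117 to 124 mm above the bench (screwed down more or less far) and has 1 mm side play. Loads of some 20 N strip the thread.
- neck_top (a point): middle of the top of the fixed threaded neck under the cap, 118 mm above the bench, 37 mm across. Right-hand thread: turned counter-clockwise from above the cap climbs, 8 to 16 mm a turn, and is free after 1 to 1.5 turns, its centre then 137 mm above the bench; its rim clears the neck at 144 mm. Till free it stays where it is left, though a spring in the neck pushes it up with 4 to 6 N.
- unit: the pump unit, fixed: dark steel base plate 250 x 120 x 12 mm with an upright steel strainer bowl (72 mm across, its shoulder 90 mm above the bench) and a grey motor lying along the unit's +x (63 mm thick, top 77 mm above the bench, 85 to 180 mm from the bowl's axis). Origin on the axis of bowl, neck and cap, at bench level; z up.
- tray: open steel parts tray, fixed, 180 x 180 mm, 28 mm high, walls 4 mm, inner floor 4 mm above the bench; origin at the centre of its underside
- cup: bystander: upright steel cup, 64 mm across and 85 mm tall; origin at the centre of its underside
- tap: bystander: small upright spare tap handle, steel foot and black head, 38 mm across, 85 mm tall; origin at the centre of its underside
- gauge: bystander: round pressure gauge lying on its back, 50 mm across, 18 mm thick, with a 20 mm brass stub; origin at the centre of its underside

How it is judged (in metres and radians):
On the way:
1. the cap is unscrewed and lifted clear of the neck, held in the fingers (z of cap_center in the frame of unit above 0.15 m and contact force between the fingers and cap above 0.5 N and contact force between cap and unit below 0.1 N), for 0.1 s.
At the end, for the whole second after the job is handed in: the cap stands upright on its open rim on the tray's floor (tilt under 0.1 rad, not upside down, wholly inside the walls), released and at rest (x of cap_center in the frame of tray between -0.07 and 0.07 m and y of cap_center in the frame of tray between -0.07 and 0.07 m and z of cap_center in the frame of tray below 0.034 m and angle between cap_center's own z axis and vertical below 0.1 rad and linear speed of cap below 0.02 m/s); the robot touches nothing.
It fails at once if the cap is forced or dragged against the strainer with more than 30 N (contact force between cap and unit above 30 N).
It fails at once if the cap comes off the thread while the fingers are not holding it (horizontal distance between cap_center and neck_top below 0.05 m and z of cap_center in the frame of unit above 0.1435 m and contact force between the fingers and cap below 0.05 N).
It fails at once if the cap flies off or falls out of the fingers (faster than 0.45 m/s and not held) (linear speed of cap above 0.45 m/s and contact force between the fingers and cap below 0.05 N).
It fails at once if the cap is set down hard in the tray (more than 50 N) (contact force between cap and tray above 50 N).
It fails at once if the cup, tap handle or gauge is moved by more than 20 mm (distance of any of cup, tap, gauge from where it was at the start of the episode above 0.02 m).
It also fails if it takes over 72 s, if anything falls off the work surface, if the arm or the gripper's body presses on something with over 40 N, if the wrist force passes 120 N, or if a joint passes its speed limit or range.

## Working session

There is one attempt and no reset: what is moved stays moved. The work goes in short steps, Python scripts to look and compute and a shell command to move; the robot and the scene stay as the last step left them, time stands still between calls to the robot, and variables do not carry over. Pictures are saved under pics/ and viewed, at most 10 in all, crops included, and the job is handed in when it is done.

```bash
ls; mkdir -p pics
cat > h.py <<'E'
import numpy as np, cv2
from bench import env, read_camera, get_calibration, sign_off, finder
def ray(cam,u,v):
    c=get_calibration(cam);K,R,t=map(np.array,(c["K"],c["R"],c["t"]))
    d=R.T@np.linalg.solve(K,[u,v,1]);o=-R.T@t
    return o,d
def at_z(cam,u,v,z):
    o,d=ray(cam,u,v);return o+d*(z-o[2])/d[2]
def proj(cam,X):
    c=get_calibration(cam);p=np.array(c["K"])@(np.array(c["R"])@np.array(X)+np.array(c["t"]));return p[:2]/p[2]
E
python3 - <<'E'
from h import *
s=env.sense();print(s["time"],s["position"],s["tool_rot"],s["opening"],env.nose_length)
a=read_camera("scene");b=read_camera("side")
cv2.imwrite("pics/a.png",a);cv2.imwrite("pics/b.png",b)
for cam in("scene","side"):
    print(cam,-np.array(get_calibration(cam)["R"]).T@get_calibration(cam)["t"])
    for n in("cap_center","unit","tray","cup","tap","gauge"):
        for r in finder.boxes_of(n,cam)[:2]: print(n,round(r["score"],2),np.round(r["extent"],1))
E
```

```text
pics
0.0 [0.22421981 0.47426271 0.23705165] [[-9.03978527e-01  4.27576980e-01 -8.64928910e-04]
 [ 4.27577797e-01  9.03977608e-01 -1.30854631e-03]
 [ 2.22372088e-04 -1.55272216e-03 -9.99998770e-01]] 0.09187567339765486 0.011
scene [1.13970371 0.06833305 0.57472693]
cap_center 0.81 [146.3 167.6 172.5 207.6]
unit 0.61 [ 85.4 197.2 209.2 307.1]
unit 0.15 [266.9 209.6 280.1 224.2]
tray 0.94 [343.6 187.4 438.3 272.1]
cup 0.95 [253.8 236.1 287.9 289.2]
tap 0.75 [281.  206.  300.4 246.4]
gauge 0.57 [265.6 206.9 282.8 224. ]
side [ 0.3769791  -0.49933792  0.5569063 ]
cap_center 0.9 [322.3 288.1 363.9 347.2]
tray 0.6 [169.5 149.4 259.6 211.3]
cup 0.55 [317.8 195.9 354.5 251.9]
tap 0.92 [257.9 204.8 282.5 250.8]
gauge 0.78 [225.7 245.  251.  279.2]
```

```bash
python3 -c "
import cv2,numpy as np
a=cv2.imread('pics/a.png');b=cv2.imread('pics/b.png')
cv2.imwrite('pics/ab.png',cv2.resize(np.vstack([a,b]),(560,600)) if 0 else np.hstack([a[100:380,60:460],b[100:400,140:540][:280]]))"
```

```text
(no output)
```

View pics/ab.png

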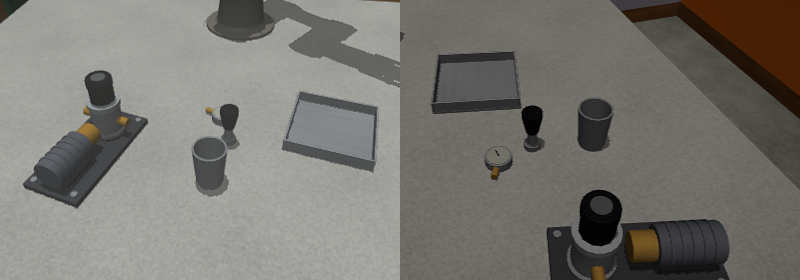

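The crops show the cap on its bowl (scene about 158,187; side about 341,316), with the motor towards +x. The gauge, tap and cup lie between the unit and the empty tray. Next I'll fit positions from both views.

```bash
cat > fit.py <<'E'
from h import *
from scipy.optimize import least_squares
A=np.linspace(0,2*np.pi,60)
def cyl(c,r,z0,z1): return np.array([[c[0]+r*np.cos(a),c[1]+r*np.sin(a),z] for a in A for z in(z0,z1)])
def box(cam,P):
    p=np.array([proj(cam,x) for x in P]);return np.r_[p.min(0),p.max(0)]
def region_box(n,cam):
    r=finder.regions_of(n,cam)[0];ys,xs=np.nonzero(r["pixels"])
    return np.array([xs.min(),ys.min(),xs.max()+1,ys.max()+1]),r
E
python3 - <<'E'
from fit import *
read_camera("scene");read_camera("side")
for n,r,h in(("cap_center",.025,.052),("cup",.032,.085),("tap",.019,.085)):
    obs={}
    for cam in("scene","side"):
        bb=np.array(finder.boxes_of(n,cam)[0]["extent"]);rb,_=region_box(n,cam);obs[cam]=(bb+rb)/2;print(n,cam,bb.round(1),rb)
    if n=="cap_center":
        f=lambda p:np.r_[[box(c,cyl(p,r,p[2]-.026,p[2]+.026))-obs[c] for c in obs]].ravel()
        s=least_squares(f,[.45,-.2,.12])
    else:
        f=lambda p:np.r_[[box(c,cyl(p,r,0,h))-obs[c] for c in obs]].ravel()
        s=least_squares(f,[.45,0.1])
    print(n,s.x.round(4),f(s.x).round(1))
for cam in("scene","side"):
    b,r=region_box("tray",cam)
    q=cv2.approxPolyDP(cv2.convexHull(np.argwhere(r["pixels"])[:,::-1].astype(np.int32)),5,True)[:,0]
    print(cam,[(tuple(p),at_z(cam,*p,.028)[:2].round(3),at_z(cam,*p,0)[:2].round(3)) for p in q])
    e=finder.boxes_of("gauge",cam)[0]["extent"];print("gauge",at_z(cam,(e[0]+e[2])/2,(e[1]+e[3])/2,.012).round(3))
    rs=finder.boxes_of("unit",cam);print([(round(x["score"],2),np.round(x["extent"])) for x in rs[:2]])
E
```

```text
cap_center scene [146.7 170.7 170.9 209.4] [144 170 175 207]
cap_center side [319.3 293.7 364.6 345.8] [319 290 363 345]Traceback (most recent call last):
  File "<stdin>", line 9, in <module>
    return func(*args, **kwargs)
    result = trf(vector_fun.fun, vector_fun.jac, x0, f0, J0, lb, ub, ftol, xtol,
                 gtol, max_nfev, x_scale, loss_function, tr_solver,
                 tr_options.copy(), verbose, callback=callback_wrapped)
    return trf_no_bounds(
        fun, jac, x0, f0, J0, ftol, xtol, gtol, max_nfev, x_scale,
        loss_function, tr_solver, tr_options, verbose, callback=callback)
    f_new = fun(x_new)
    self._update_fun()
    ~~~~~~~~~~~~~~~~^^
    self.f = self.fun_wrapped(xp_copy(self.x))
             ~~~~~~~~~~~~~~~~^^^^^^^^^^^^^^^^^
    return np.atleast_1d(self.fun(x))
                         ~~~~~~~~^^^
    return self.f(x, *self.args, **self.kwargs)
           ~~~~~~^^^^^^^^^^^^^^^^^^^^^^^^^^^^^^
  File "<stdin>", line 8, in <lambda>
  File "fit.py", line 6, in box
    p=np.array([proj(cam,x) for x in P]);return np.r_[p.min(0),p.max(0)]
                ~~~~^^^^^^^
  File "h.py", line 10, in proj
    c=get_calibration(cam);p=np.array(c["K"])@(np.array(c["R"])@np.array(X)+np.array(c["t"]));return p[:2]/p[2]
ValueError: time passes only in moves, steps and waits
```

```bash
python3 - <<'E'
s=open('h.py').read().replace('def ray','_g=get_calibration;_c={}\ndef get_calibration(cam):\n    if cam not in _c:_c[cam]={k:np.array(v) for k,v in _g(cam).items()}\n    return _c[cam]\ndef ray',1)
open('h.py','w').write(s)
E
python3 - <<'E'
from fit import *
ims={c:read_camera(c) for c in("scene","side")}
for n,r,h in(("cap_center",.025,.052),("cup",.032,.085),("tap",.019,.085)):
    obs={}
    for cam in ims:
        bb=np.array(finder.boxes_of(n,cam)[0]["extent"]);rb,_=region_box(n,cam);obs[cam]=(bb+rb)/2
        if n=="cap_center":
            l,t,R_,b_=[int(x) for x in obs[cam]];sub=ims[cam][t-8:b_+8,l-8:R_+8].max(2)
            m=(sub<45).astype(np.uint8);_,lab,st,_=cv2.connectedComponentsWithStats(m);k=1+st[1:,4].argmax()
            x,y,w,hh,_=st[k];db=np.array([l-8+x,t-8+y,l-8+x+w,t-8+y+hh]);print(cam,"dark",db,"net",obs[cam])
    if n=="cap_center":
        f=lambda p:np.r_[[box(c,cyl(p,r,p[2]-.026,p[2]+.026))-obs[c] for c in obs]].ravel();s=least_squares(f,[.45,-.2,.12])
    else:
        f=lambda p:np.r_[[box(c,cyl(p,r,0,h))-obs[c] for c in obs]].ravel();s=least_squares(f,[.45,0.1])
    print(n,s.x.round(4),f(s.x).round(1))
for cam in ims:
    b,r=region_box("tray",cam)
    q=cv2.approxPolyDP(cv2.convexHull(np.argwhere(r["pixels"])[:,::-1].astype(np.int32)),5,True)[:,0]
    print(cam,[(p.tolist(),at_z(cam,*p,.028)[:2].round(3).tolist(),at_z(cam,*p,0)[:2].round(3).tolist()) for p in q])
    e=finder.boxes_of("gauge",cam)[0]["extent"];print("gauge",at_z(cam,(e[0]+e[2])/2,(e[1]+e[3])/2,.012).round(3))
E
```

```text
scene dark [149 192 150 195] net [144.9  170.6  173.85 204.95]
side dark [318 290 362 346] net [320.35 290.55 363.4  345.3 ]
cap_center [ 0.5496 -0.2379  0.1188] [-1.8 -0.4  0.3  1.7 -1.2 -1.8  0.   1.1]
cup [ 0.6513 -0.0051] [-1.4 -0.1  0.6  4.9 -3.3 -1.2 -0.7  2.8]
tap [0.5406 0.0187] [ 0.2 -1.   0.5  1.9  1.1 -0.4 -1.4  1.7]
scene [([438, 208], [0.418, 0.34], [0.381, 0.354]), ([432, 270], [0.609, 0.295], [0.582, 0.306]), ([342, 248], [0.574, 0.128], [0.545, 0.131]), ([360, 191], [0.377, 0.17], [0.338, 0.175])]
gauge [ 0.48  -0.013  0.012]
side [([260, 207], [0.542, 0.103], [0.55, 0.135]), ([174, 213], [0.377, 0.136], [0.377, 0.17]), ([178, 156], [0.413, 0.334], [0.414, 0.378]), ([254, 152], [0.584, 0.299], [0.595, 0.342])]
gauge [ 0.468 -0.01   0.012]
```

```bash
python3 -m handwheel '[[[0,0,-10,0.0163,-0.0356,0,1],[0,0,-10,0.0163,-0.0356,0,1],[0,0,-10,0.0163,-0.0356,0,1],[0,0,-10,0.0163,-0.0356,0,1],[0,0,-10,0.0163,-0.0356,0,1],[0,0,-10,0.0163,-0.0356,0,1],[0,0,-10,0.0163,-0.0356,0,1],[0,0,-10,0.0163,-0.0356,0,1],[0,0,-10,0.0163,-0.0356,0,1],[0,0,-10,0.0163,-0.0356,0,1],[0,0,-10,0.0163,-0.0356,0,1],[0,0,-10,0.0163,-0.0356,0,1],[0,0,-10,0.0163,-0.0356,0,1],[0,0,-10,0.0163,-0.0356,0,1],[0,0,-10,0.0163,-0.0356,0,1],[0,0,-10,0.0163,-0.0356,0,1],[0,0,-10,0.0163,-0.0356,0,1],[0,0,-10,0.0163,-0.0356,0,1],[0,0,-10,0.0163,-0.0356,0,1],[0,0,-10,0.0163,-0.0356,0,1]]]'
python3 - <<'E'
from fit import *
s=env.sense();print(s["q"],s["position"],s["contact_force"])
w=read_camera("wrist");cv2.imwrite("pics/w1.png",w)
c=get_calibration("wrist");print(-c["R"].T@c["t"],c["R"][2])
for n in("cap_center","tray"):
    for r in finder.boxes_of(n,"wrist")[:2]:print(n,r["score"],np.round(r["extent"],1))
print(proj("wrist",[.5496,-.2379,.145]))
E
```

```text
time: 4.4
position: [0.5509, -0.2386, 0.2377]
tool_rot: [[0.699, -0.715, -0.0], [-0.715, -0.699, 0.0], [-0.0, -0.0, -1.0]]
contact_force: [1.0, -0.3, -0.0]
opening: 0.0917
finger_force: 0.0
[-3.07303354e+01  2.76151430e+01  7.47450608e+01  1.00685878e-03
  7.76431896e+01  1.04921319e+02] [ 0.55089686 -0.23860669  0.23767507] [ 0.99202281 -0.32431599 -0.02198447]
[ 0.6011203  -0.29366032  0.38416022] [-0.18012265  0.18662144 -0.96577858]
cap_center 0.68 [248.7 174.  316.6 250.1]
[277.03525538 219.69045185]
```

View pics/w1.png

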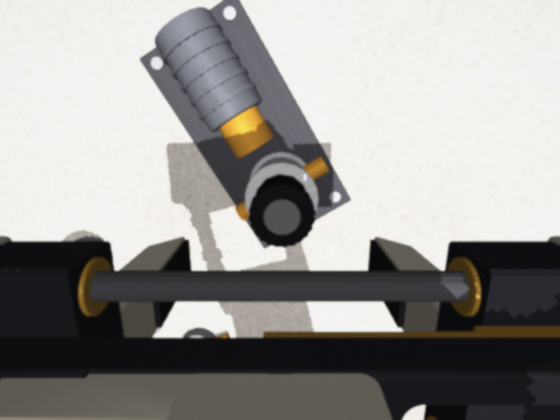

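The wrist view shows the cap between the open fingers, its grey top disc at about (281,215), with the motor to the upper left. I'll measure the disc exactly.

Run:
```python
from fit import *
w=cv2.imread("pics/w1.png");x0,y0=235,165;g=w[y0:255,x0:330].max(2)
print(g[50,::3]);print(g[::3,46])
for name,m in(("disc",(g>55)&(g<130)),("black",g<55)):
    _,lab,st,ce=cv2.connectedComponentsWithStats(m.astype(np.uint8))
    k=lab[50,46] if name=="disc" else 1+st[1:,4].argmax()
    x,y,ww,hh,a=st[k];print(name,[x+x0,y+y0,x+ww+x0,y+hh+y0],a,ce[k]+[x0,y0])
    u,v=ce[k]+[x0,y0]
    if name=="disc":
        for z in(.143,.145,.150):print(z,at_z("wrist",u,v,z).round(4))
for p in([.5496,-.2379,.1188],[.5515,-.2393,.1188]):print(box("wrist",cyl(p,.025,p[2]-.026,p[2]+.026)).round(1),box("wrist",cyl(p,.025,p[2]+.025,p[2]+.026)).round(1))
```

```text
[241 211 164 155 135  38  16  17  17  27  80  83  84  84  84  84  83  83
  84  83  83  80  30  17  18  16  38 107 112 142 219 243]
[166 165 166 103  11  10  11  20  20  19  18  31  81  84  84  83  83  83
  82  82  82  83  82  61  18  17  16 133 243 244]
disc [np.int32(264), np.int32(200), np.int32(300), np.int32(235)] 1013 [281.5774926  216.72556762]
0.143 [ 0.5466 -0.2371  0.143 ]
0.145 [ 0.547  -0.2375  0.145 ]
0.15 [ 0.5481 -0.2386  0.15  ]
black [np.int32(249), np.int32(175), np.int32(315), np.int32(246)] 2482 [281.1373892  208.96011281]
[246.3 169.9 312.7 245. ] [246.3 181.1 312.7 245. ]
[245.7 167.3 312.3 242.2] [245.7 178.  312.3 242.2]
```

```bash
python3 -m handwheel '[[[0,0,-10,-0.001,0.0005,-0.0115,1],[0,0,-10,-0.001,0.0005,-0.0115,1],[0,0,-10,-0.001,0,-0.0115,1],[0,0,-10,0,0,-0.0115,1],[0,0,-10,0,0,-0.0115,1],[0,0,-10,0,0,-0.0115,1],[0,0,0,0,0,0,1],[0,0,0,0,0,0,1]]]'
python3 - <<'E'
from fit import *
s=env.sense();T=s["position"];R=np.array(s["tool_rot"])
w=read_camera("wrist");cv2.imwrite("pics/w2.png",w)
print(finder.boxes_of("cap_center","wrist")[:1])
print(proj("wrist",T),proj("wrist",T+R[:,1]*.046),proj("wrist",T-R[:,1]*.046), R.round(3),s["q"][5],s["contact_force"])
p=proj("wrist",[.548,-.2377,.145]);u,v=p.round().astype(int);print(p)
g=w.max(2);m=((g>55)&(g<130)).astype(np.uint8);_,lab,st,ce=cv2.connectedComponentsWithStats(m);k=lab[v,u];print(st[k],ce[k])
for z in(.145,.150):
    X=at_z("wrist",*ce[k],z);print(X.round(4),(R.T@(X-T)).round(4))
E
```

```text
time: 5.55
position: [0.5476, -0.2359, 0.1694]
tool_rot: [[-0.26, -0.966, 0.001], [-0.966, 0.26, -0.0], [0.0, -0.001, -1.0]]
contact_force: [-0.3, -0.3, 0.6]
opening: 0.0917
finger_force: 0.0
[{'extent': [237.3, 183.0, 327.9, 269.9], 'score': 0.72}]
[280.79873506 266.30756802] [375.88857193 266.20777297] [185.74625304 266.40732386] [[-0.26  -0.966  0.001]
 [-0.966  0.26  -0.   ]
 [ 0.    -0.001 -1.   ]] 164.37068048948518 [-0.25709149 -0.33060836  0.56857907]
[279.03527189 244.12679362]
[ 256  220   51   47 1847] [280.88088793 243.42609637]
[ 0.5469 -0.2378  0.145 ] [0.0021 0.0002 0.0244]
[ 0.5464 -0.2398  0.15  ] [0.0041 0.0001 0.0194]
```

View pics/w2.png

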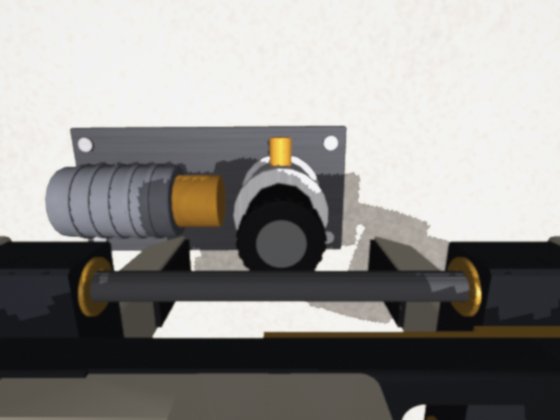

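The wrist view puts the cap's disc at (281,243), centred between the fingers. The two views agree on a cap top of about 0.145 m, so the centre is about 0.119 m, within the stated range. I'll descend, then close gently.

```bash
python3 -m handwheel '[[[0,0,0,-0.0006,-0.0018,-0.014,1],[0,0,0,0,0,-0.014,1],[0,0,0,0,0,-0.014,1],[0,0,0,0,0,0,1],[0,0,0,0,0,0,1]]]' 10; python3 -m handwheel '[[[0,0,0,0,0,0,-0.1],[0,0,0,0,0,0,-1],[0,0,0,0,0,0,-1],[0,0,0,0,0,0,-1],[0,0,0,0,0,0,-1],[0,0,0,0,0,0,-1]]]' 10
```

```text
time: 6.28
position: [0.547, -0.2383, 0.1268]
tool_rot: [[-0.264, -0.965, 0.0], [-0.965, 0.264, -0.0], [0.0, -0.0, -1.0]]
contact_force: [-0.4, 0.5, -0.6]
opening: 0.0917
finger_force: 0.0
time: 7.02
position: [0.5466, -0.2381, 0.1268]
tool_rot: [[-0.264, -0.964, -0.001], [-0.964, 0.264, 0.0], [-0.0, 0.001, -1.0]]
contact_force: [-2.0, 0.6, 1.8]
opening: 0.0495
finger_force: 10.0
```

```bash
python3 -m handwheel '[[[0,0,5,0,0,0.00015,-1],[0,0,8,0,0,0.00027,-1],[0,0,8,0,0,0.00027,-1],[0,0,8,0,0,0.00027,-1],[0,0,0,0,0,0,-1]]]'; python3 -c "
from h import *
print(env.sense()['moment'])"
```

```text
time: 7.65
position: [0.5472, -0.238, 0.1278]
tool_rot: [[0.236, -0.972, 0.001], [-0.972, -0.236, 0.0], [0.0, -0.001, -1.0]]
contact_force: [1.0, 0.7, 0.7]
opening: 0.0497
finger_force: 10.0
[0.36854264 0.05012698 0.09229023]
```

```bash
python3 -m handwheel '[[[0,0,10,0,0,0.00033,-1],[0,0,10,0,0,0.00033,-1],[0,0,10,0,0,0.00033,-1],[0,0,10,0,0,0.00033,-1],[0,0,10,0,0,0.00033,-1],[0,0,10,0,0,0.00033,-1],[0,0,0,0,0,0,-1]]]'
python3 - <<'E'
from fit import *
s=env.sense();print(s["moment"],s["q"][5])
for cam in("scene","side"):
    im=read_camera(cam);cv2.imwrite(f"pics/{cam}2.png",im)
    print(finder.boxes_of("cap_center",cam)[:1])
a=cv2.imread("pics/side2.png")[230:370,270:410];b=cv2.imread("pics/b.png")[230:370,270:410]
cv2.imwrite("pics/cmp.png",cv2.resize(np.hstack([b,a]),None,fx=2.8,fy=2.8))
E
```

```text
time: 8.52
position: [0.5476, -0.2382, 0.1301]
tool_rot: [[0.959, -0.285, 0.002], [-0.285, -0.959, -0.001], [0.002, 0.0, -1.0]]
contact_force: [2.4, 1.2, 2.4]
opening: 0.0499
finger_force: 10.0
[ 0.2315534  -0.22268276 -0.00503135] 75.6510173480887
[{'extent': [143.1, 170.8, 173.0, 204.3], 'score': 0.92}]
[{'extent': [322.4, 287.9, 343.2, 335.4], 'score': 0.49}]
```

View pics/cmp.png

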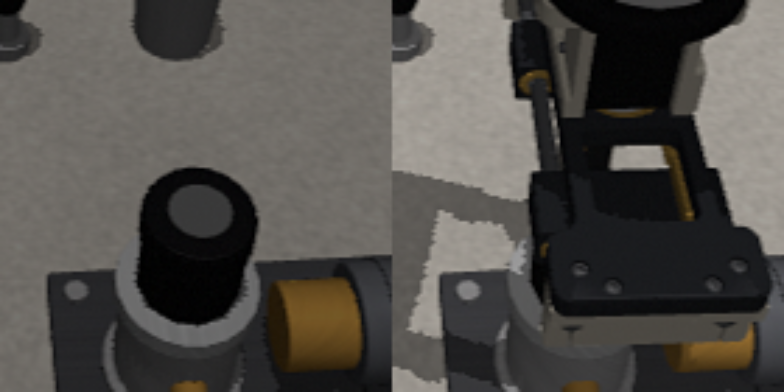

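The left crop shows the cap before the turn; on the right a finger hides it. The tool is being pushed up slightly faster than I commanded, so the pitch looks like about 13.5 mm per turn. Continuing.

```bash
python3 -m handwheel '[[[0,0,10,0,0,0.0004,-1],[0,0,10,0,0,0.0004,-1],[0,0,10,0,0,0.0004,-1],[0,0,10,0,0,0.0004,-1],[0,0,10,0,0,0.0004,-1],[0,0,10,0,0,0.0004,-1],[0,0,0,0,0,0,-1]]]';python3 -m handwheel '[[[0,0,10,0,0,0.0004,-1],[0,0,10,0,0,0.0004,-1],[0,0,10,0,0,0.0004,-1],[0,0,10,0,0,0.0004,-1],[0,0,10,0,0,0.0004,-1],[0,0,10,0,0,0.0004,-1],[0,0,0,0,0,0,-1]]]'
python3 - <<'E'
from fit import *
s=env.sense();print(s["moment"],s["q"][5])
w=read_camera("wrist");cv2.imwrite("pics/w3.png",w)
for cam in ("scene","side","wrist"):
    if cam!="wrist":cv2.imwrite(f"pics/{cam}3.png",read_camera(cam))
    print(cam,[(round(r["score"],2),np.round(r["extent"],1)) for r in finder.boxes_of("cap_center",cam)[:1]],box(cam,cyl([.547,-.2377],.025,.102,.154)).round(1))
cv2.imwrite("pics/w3c.png",np.hstack([w[150:400,130:430],cv2.resize(cv2.imread("pics/scene3.png")[130:230,100:220],(300,250))]))
E
```

```text
time: 9.6
position: [0.5467, -0.2375, 0.1322]
tool_rot: [[0.725, 0.689, -0.0], [0.689, -0.725, 0.001], [0.0, -0.001, -1.0]]
contact_force: [1.7, 4.7, 4.5]
opening: 0.0499
finger_force: 10.0
time: 10.48
position: [0.5465, -0.2379, 0.1344]
tool_rot: [[-0.231, 0.973, -0.001], [0.973, 0.231, 0.001], [0.001, -0.001, -1.0]]
contact_force: [-0.2, 3.6, 4.3]
opening: 0.0496
finger_force: 10.0
[ 0.67529082 -0.06682566  0.04499098] -44.26432846157768
scene [(0.8, array([144.3, 170.6, 170.4, 201.9]))] [142.8 165.6 174.  202.2]
side [(0.7, array([324.5, 288.6, 364.8, 343.5]))] [317.7 284.5 362.5 342.9]
wrist [(0.68, array([221.6, 199.4, 337.8, 331.3]))] [220.2 198.2 337.8 335.4]
```

View pics/w3c.png

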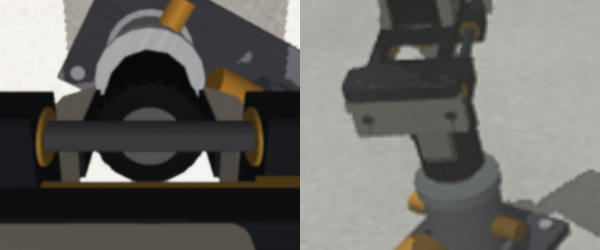

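The crops show the cap still square between the pads, with the skirt over the neck. The forces are small and point up, so the cap is climbing with the tool. Next comes the rest of this stroke.

```bash
python3 -m handwheel '[[[0,0,10,0,-0.0003,0.0005,-1],[0,0,10,0,0,0.0005,-1],[0,0,10,0,0,0.0004,-1],[0,0,10,0,0,0.0004,-1],[0,0,10,0,0,0.0004,-1],[0,0,10,0,0,0.0004,-1],[0,0,0,0,0,0,-1]]]';python3 -m handwheel '[[[0,0,10,0,0,0.0004,-1],[0,0,10,0,0,0.0004,-1],[0,0,10,0,0,0.0004,-1],[0,0,10,0,0,0.0004,-1],[0,0,10,0,0,0.0004,-1],[0,0,0,0,0,0,-1]]]'
python3 - <<'E'
from fit import *
s=env.sense();print(s["moment"],s["q"])
E
```

```text
time: 11.65
position: [0.5469, -0.2381, 0.1368]
tool_rot: [[-0.96, 0.281, -0.0], [0.281, 0.96, 0.001], [0.0, 0.001, -1.0]]
contact_force: [2.0, 4.6, 2.2]
opening: 0.0498
finger_force: 10.0
time: 12.4
position: [0.5465, -0.2385, 0.1387]
tool_rot: [[-0.834, -0.552, -0.001], [-0.552, 0.834, 0.0], [0.001, 0.001, -1.0]]
contact_force: [-0.1, 3.9, 1.5]
opening: 0.0493
finger_force: 10.0
[ 0.69634063  0.09235842 -0.01943606] [-3.09280096e+01  3.21404928e+01  8.34150710e+01 -1.22915361e-02
  6.45020470e+01 -1.54450121e+02]
```

```bash
python3 -m handwheel '[[[0,0,0,0,0,0,0.3],[0,0,0,0,0,0,0.7],[0,0,0,0,0,0,0.7],[0,0,0,0,0,0,0.7]]]'
python3 - <<'E'
from fit import *
s=env.sense();T=s["position"];R=np.array(s["tool_rot"]);print(s["opening"])
w=read_camera("wrist");cv2.imwrite("pics/w4.png",w)
for cam in ("scene","side","wrist"):
    if cam!="wrist":cv2.imwrite(f"pics/{cam}4.png",read_camera(cam))
    print(cam,[(round(r["score"],2),np.round(r["extent"],1)) for r in finder.boxes_of("cap_center",cam)[:1]])
    for z in(.119,.131,.137):print(box(cam,cyl([.547,-.238],.025,z-.026,z+.026)).round(1))
side=cv2.imread("pics/side4.png")
cv2.imwrite("pics/w4c.png",np.hstack([w[150:400,130:430],cv2.resize(side[240:360,270:414],(300,250))]))
E
```

```text
time: 12.9
position: [0.5468, -0.2387, 0.139]
tool_rot: [[-0.832, -0.554, -0.0], [-0.554, 0.832, -0.0], [0.0, -0.0, -1.0]]
contact_force: [-0.4, 0.0, -0.0]
opening: 0.0773
finger_force: 0.0
0.07727605473886287
scene [(0.71, array([142.3, 165.6, 170.4, 201.7]))]
[143.6 169.4 174.5 205.8]
[142.3 164.3 173.6 201. ]
[141.6 161.6 173.1 198.5]
side [(0.96, array([320.5, 282.6, 360.8, 339.5]))]
[317.3 289.3 361.5 346.9]
[318.  283.2 363.  341.7]
[318.3 280.1 363.7 339.1]
wrist [(0.93, array([226.7, 199.5, 338.4, 333.4]))]
[227.3 193.5 334.6 318.2]
[223.1 198.4 339.2 334. ]
[220.7 201.1 341.7 342.8]
```

View pics/w4c.png

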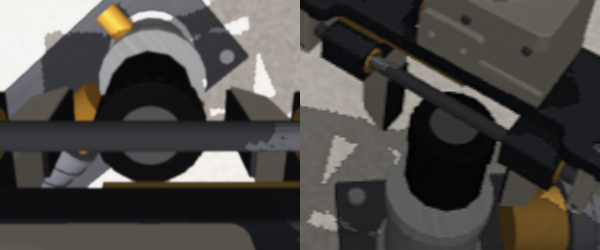

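The cap has risen to about 0.131 m: the side box spans 283–340 and the wrist box 199–333, both matching the 0.131 m projection. It stays put when released. I'll turn back 300° and regrip.

```bash
python3 -m handwheel '[[[0,0,-10,0,0.0004,0,0.7],[0,0,-10,0,0,0,0.7],[0,0,-10,0,0,0,0.7],[0,0,-10,0,0,0,0.7],[0,0,-10,0,0,0,0.7],[0,0,-10,0,0,0,0.7],[0,0,-10,0,0,0,0.7],[0,0,-10,0,0,0,0.7],[0,0,-10,0,0,0,0.7],[0,0,-10,0,0,0,0.7],[0,0,-10,0,0,0,0.7],[0,0,-10,0,0,0,0.7],[0,0,-10,0,0,0,0.7],[0,0,-10,0,0,0,0.7],[0,0,-10,0,0,0,0.7]]]'; python3 -m handwheel '[[[0,0,-10,0,0,0,0.7],[0,0,-10,0,0,0,0.7],[0,0,-10,0,0,0,0.7],[0,0,-10,0,0,0,0.7],[0,0,-10,0,0,0,0.7],[0,0,-10,0,0,0,0.7],[0,0,-10,0,0,0,0.7],[0,0,-10,0,0,0,0.7],[0,0,-10,0,0,0,0.7],[0,0,-10,0,0,0,0.7],[0,0,-10,0,0,0,0.7],[0,0,-10,0,0,0,0.7],[0,0,-10,0,0,0,0.7],[0,0,-10,0,0,0,0.7],[0,0,-10,0,0,0,0.7],[0,0,0,0,0,0,0.7]]]'
python3 -c "
from h import *
s=env.sense();print(s['q'][5],s['position'])"
```

```text
time: 15.08
position: [0.5469, -0.2381, 0.1391]
tool_rot: [[0.448, 0.894, 0.0], [0.894, -0.448, -0.0], [-0.0, 0.0, -1.0]]
contact_force: [0.3, -0.6, 0.4]
opening: 0.0778
finger_force: 0.0
time: 17.08
position: [0.5469, -0.2381, 0.1391]
tool_rot: [[0.066, -0.998, -0.0], [-0.998, -0.066, -0.0], [0.0, 0.0, -1.0]]
contact_force: [0.6, 0.0, 0.1]
opening: 0.0783
finger_force: 0.0
145.34135360574984 [ 0.5468644  -0.23808512  0.13908873]
```

```bash
python3 -m handwheel '[[[0,0,0,0,0,0,0.2],[0,0,0,0,0,0,-1],[0,0,0,0,0,0,-1],[0,0,0,0,0,0,-1],[0,0,0,0,0,0,-1]]]' 12
```

```text
time: 17.7
position: [0.547, -0.2381, 0.1392]
tool_rot: [[0.065, -0.998, 0.0], [-0.998, -0.065, -0.0], [0.0, -0.0, -1.0]]
contact_force: [-0.2, -0.1, 0.1]
opening: 0.0496
finger_force: 12.0
```

```bash
python3 -m handwheel '[[[0,0,10,0,0,0.00037,-1],[0,0,10,0,0,0.00037,-1],[0,0,10,0,0,0.00037,-1],[0,0,10,0,0,0.00037,-1],[0,0,10,0,0,0.00037,-1],[0,0,10,0,0,0.00037,-1],[0,0,0,0,0,0,-1]]]';python3 -m handwheel '[[[0,0,10,0,0,0.00037,-1],[0,0,10,0,0,0.00037,-1],[0,0,10,0,0,0.00037,-1],[0,0,10,0,0,0.00037,-1],[0,0,10,0,0,0.00037,-1],[0,0,0,0,0,0,-1]]]' 18
```

```text
time: 18.58
position: [0.547, -0.238, 0.1415]
tool_rot: [[0.896, -0.444, 0.0], [-0.444, -0.896, -0.0], [0.0, -0.0, -1.0]]
contact_force: [0.3, 0.9, 1.2]
opening: 0.0498
finger_force: 12.0
time: 19.32
position: [0.547, -0.2378, 0.1433]
tool_rot: [[0.918, 0.398, 0.0], [0.398, -0.918, 0.0], [0.0, -0.0, -1.0]]
contact_force: [0.8, 1.6, 1.9]
opening: 0.0493
finger_force: 18.0
```

```bash
python3 -m handwheel '[[[0,0,10,0,0,0.00037,-1],[0,0,10,0,0,0.00037,-1],[0,0,10,0,0,0.00037,-1],[0,0,0,0,0,0,-1]]]' 18;python3 -m handwheel '[[[0,0,10,0,0,0.00037,-1],[0,0,10,0,0,0.00037,-1],[0,0,10,0,0,0.00037,-1],[0,0,0,0,0,0,-1]]]' 18
```

```text
time: 19.82
position: [0.5468, -0.2379, 0.1443]
tool_rot: [[0.597, 0.802, -0.0], [0.802, -0.597, 0.0], [0.0, -0.0, -1.0]]
contact_force: [-0.4, 2.6, 1.5]
opening: 0.0492
finger_force: 18.0
time: 20.32
position: [0.5467, -0.238, 0.1454]
tool_rot: [[0.117, 0.993, -0.0], [0.993, -0.117, 0.0], [0.0, -0.0, -1.0]]
contact_force: [-0.0, 2.5, 3.4]
opening: 0.0495
finger_force: 18.0
```

```bash
python3 -m handwheel '[[[0,0,10,0,0,0.00037,-1],[0,0,10,0,0,0.00037,-1],[0,0,10,0,0,0.00037,-1],[0,0,0,0,0,0,-1]]]' 18;python3 -m handwheel '[[[0,0,10,0,0,0.00037,-1],[0,0,10,0,0,0.00037,-1],[0,0,10,0,0,0.00037,-1],[0,0,0,0,0,0,-1]]]' 18
```

```text
time: 20.82
position: [0.5468, -0.2381, 0.1466]
tool_rot: [[-0.395, 0.919, -0.0], [0.919, 0.395, 0.0], [0.0, -0.0, -1.0]]
contact_force: [0.9, 1.5, 3.1]
opening: 0.0493
finger_force: 18.0
time: 21.32
position: [0.5469, -0.238, 0.1476]
tool_rot: [[-0.801, 0.599, 0.0], [0.599, 0.801, 0.0], [-0.0, 0.0, -1.0]]
contact_force: [-0.3, 2.9, 2.5]
opening: 0.0497
finger_force: 18.0
```

```bash
python3 -m handwheel '[[[0,0,0,0,0,0.0005,-1],[0,0,0,0,0,0.0005,-1],[0,0,0,0,0,0,-1]]]' 18
```

```text
time: 21.7
position: [0.5469, -0.238, 0.1485]
tool_rot: [[-0.805, 0.594, 0.0], [0.594, 0.805, 0.0], [0.0, 0.0, -1.0]]
contact_force: [0.3, 2.1, 1.5]
opening: 0.0496
finger_force: 18.0
```

Fz fell only 1 N for 1 mm of lift, so I'll lift a little more while still turning, and check again.

```bash
python3 -m handwheel '[[[0,0,8,0,0,0.0008,-1],[0,0,8,0,0,0.0008,-1],[0,0,0,0,0,0,-1]]]' 18; python3 -m handwheel '[[[0,0,8,0,0,0.0008,-1],[0,0,8,0,0,0.0008,-1],[0,0,0,0,0,0,-1]]]'
```

```text
time: 22.08
position: [0.5468, -0.2381, 0.1502]
tool_rot: [[-0.937, 0.349, -0.0], [0.349, 0.937, 0.0], [0.0, 0.0, -1.0]]
contact_force: [1.1, 1.2, 1.6]
opening: 0.0493
finger_force: 18.0
time: 22.45
position: [0.5468, -0.2382, 0.1519]
tool_rot: [[-0.997, 0.079, -0.0], [0.079, 0.997, -0.0], [-0.0, -0.0, -1.0]]
contact_force: [-0.4, 1.7, 2.8]
opening: 0.0495
finger_force: 18.0
```

```bash
python3 -m handwheel '[[[0,0,0,0,0,0.002,-1],[0,0,0,0,0,0.003,-1],[0,0,0,0,0,0.004,-1],[0,0,0,0,0,0.01,-1],[0,0,0,0,0,0.02,-1],[0,0,0,0,0,0.02,-1],[0,0,0,0,0,0.02,-1],[0,0,0,0,0,0.01,-1],[0,0,0,0,0,0,-1]]]' 18
python3 - <<'E'
from fit import *
s=env.sense();print(s["q"])
w=read_camera("wrist");sd=read_camera("side")
for cam in("side","wrist"):print(cam,[(round(r["score"],2),np.round(r["extent"],1)) for r in finder.boxes_of("cap_center",cam)[:1]])
cv2.imwrite("pics/w5.png",np.hstack([w[150:400,130:430],cv2.resize(sd[180:380,250:490],(300,250))]))
E
```

```text
time: 23.58
position: [0.547, -0.2382, 0.2414]
tool_rot: [[-0.997, 0.075, 0.001], [0.075, 0.997, -0.001], [-0.001, -0.001, -1.0]]
contact_force: [-0.7, 0.2, -1.2]
opening: 0.0494
finger_force: 18.0
[-3.08926864e+01  2.70273597e+01  7.51169585e+01  9.40080721e-04
  7.77851175e+01 -1.16566089e+02]
side [(0.94, array([328.1, 234. , 362.7, 290.9]))]
wrist [(0.92, array([225.5, 200.1, 335.7, 330.7]))]
```

View pics/w5.png

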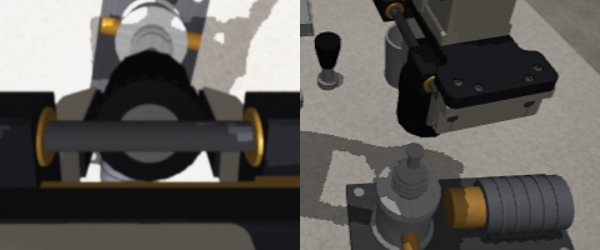

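Off cleanly: the right crop shows the bare neck with its spring, and the cap held upright above it. Next is the carry to the tray.

```bash
python3 -m handwheel '[[[0,0,0,-0.002,0.015,0,-1],[0,0,0,-0.004,0.03,0,-1],[0,0,0,-0.0055,0.04,0,-1],[0,0,0,-0.0055,0.04,0,-1],[0,0,0,-0.0055,0.04,0,-1],[0,0,0,-0.0055,0.04,0,-1],[0,0,0,-0.0055,0.04,0,-1],[0,0,0,-0.0055,0.04,0,-1],[0,0,0,-0.0055,0.04,0,-1],[0,0,0,-0.0055,0.04,0,-1],[0,0,0,-0.0055,0.04,0,-1],[0,0,0,-0.006,0.039,0,-1],[0,0,0,-0.005,0.02,0,-1],[0,0,0,-0.005,0.01,0,-1],[0,0,0,0,0,0,-1]]]' 18
python3 - <<'E'
from fit import *
s=env.sense();print(s["position"])
w=read_camera("wrist");sd=read_camera("side");cv2.imwrite("pics/w6.png",np.hstack([cv2.resize(w,(400,300)),cv2.resize(sd,(400,300))]))
print([(round(r["score"],2),np.round(r["extent"],1)) for r in finder.boxes_of("tray","wrist")[:1]])
E
```

```text
time: 25.65
position: [0.4746, 0.2363, 0.2407]
tool_rot: [[-0.997, 0.074, -0.0], [0.074, 0.997, -0.0], [0.0, -0.0, -1.0]]
contact_force: [0.0, -0.2, -0.9]
opening: 0.0493
finger_force: 18.0
[0.47464538 0.23629453 0.24069199]
[(0.62, array([195.8,  90.4, 377.5, 246.4]))]
```

View pics/w6.png

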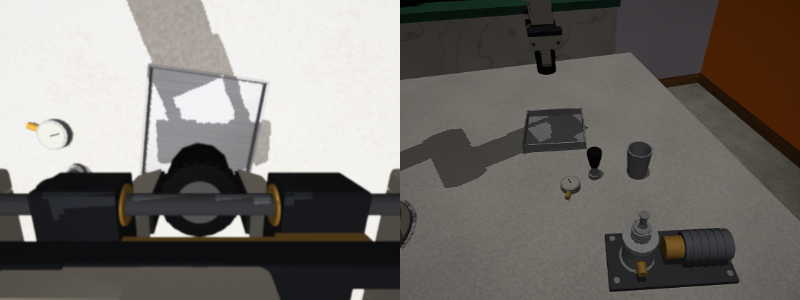

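The wrist view shows the held cap over the tray, whose far corners are at about (210,92) and (374,115) in the full picture. I'll check those against my estimate.

```bash
python3 - <<'E'
from fit import *
for p in((210,92),(374,115)):print(at_z("wrist",*p,.028).round(3))
E
python3 -m handwheel '[[[0,0,0,0.006,0,-0.01,-1],[0,0,0,0,0,-0.025,-1],[0,0,0,0,0,-0.03,-1],[0,0,0,0,0,-0.03,-1],[0,0,0,0,0,-0.03,-1],[0,0,0,0,0,-0.03,-1],[0,0,0,0,0,-0.025,-1],[0,0,0,0,0,-0.01,-1],[0,0,0,0,0,-0.004,-1],[0,0,0,0,0,0,-1]]]' 18
```

```text
[0.378 0.171 0.028]
[0.414 0.339 0.028]
time: 27.05
position: [0.4818, 0.2359, 0.0472]
tool_rot: [[-0.997, 0.075, 0.001], [0.075, 0.997, 0.0], [-0.001, 0.0, -1.0]]
contact_force: [0.2, -0.6, -0.7]
opening: 0.0498
finger_force: 18.0
```

```bash
python3 -m handwheel '[[[0,0,0,0,0,-0.002,-1],[0,0,0,0,0,-0.002,-1],[0,0,0,0,0,-0.001,-1],[0,0,0,0,0,0,-1]]]'; for i in 1; do python3 -m handwheel '[[[0,0,0,0,0,-0.001,-1],[0,0,0,0,0,-0.001,-1],[0,0,0,0,0,0,-1]]]'; done;  python3 -m handwheel '[[[0,0,0,0,0,-0.0008,-1],[0,0,0,0,0,0,-1]]]'|grep -E 'position|contact'
```

```text
time: 27.55
position: [0.4813, 0.2359, 0.0418]
tool_rot: [[-0.997, 0.075, -0.0], [0.075, 0.997, 0.0], [0.0, 0.0, -1.0]]
contact_force: [0.6, 0.5, -1.8]
opening: 0.0492
finger_force: 18.0
time: 27.92
position: [0.4813, 0.2359, 0.0397]
tool_rot: [[-0.997, 0.075, -0.0], [0.075, 0.997, 0.0], [0.0, 0.0, -1.0]]
contact_force: [0.6, 0.3, -1.1]
opening: 0.0495
finger_force: 18.0
position: [0.4814, 0.236, 0.0392]
contact_force: [-0.7, -0.2, 1.8]
```

```bash
python3 -m handwheel '[[[0,0,0,0,0,-0.0005,-1],[0,0,0,0,0,0,-1]]]'|grep -E 'position|contact'
```

```text
position: [0.4814, 0.236, 0.0392]
contact_force: [-2.2, -1.0, 6.5]
```

Fz is up at 6.5 N, so the cap is standing on the tray floor. Releasing gently, then retreating straight up.

```bash
python3 -m handwheel '[[[0,0,0,0,0,0,0.2],[0,0,0,0,0,0,0.5],[0,0,0,0,0,0,0.7],[0,0,0,0,0,0,0.7],[0,0,0,0,0,0.005,0.7],[0,0,0,0,0,0.015,0.7],[0,0,0,0,0,0.03,0.7],[0,0,0,0,0,0.04,0.7],[0,0,0,0,0,0.04,0.7],[0,0,0,0,0,0.04,0.7],[0,0,0,0,0,0.02,0.7],[0,0,0,0,0,0,0.7],[0,0,0,0,0,0,0.7]]]'
python3 - <<'E'
from fit import *
w=read_camera("wrist");sd=read_camera("side");sc=read_camera("scene");cv2.imwrite("pics/w7.png",np.hstack([cv2.resize(sc[130:330,240:480],(400,333)),cv2.resize(sd[100:300,140:380],(400,333))]))
obs={}
for c in("scene","side"):
    r=finder.boxes_of("cap_center",c)[0];print(c,round(r["score"],2));obs[c]=np.array(r["extent"])
f=lambda p:np.r_[[box(c,cyl(p,.025,p[2]-.026,p[2]+.026))-obs[c] for c in obs]].ravel();s=least_squares(f,[.48,.236,.03]);print(s.x,f(s.x).round(1))
E
```

```text
time: 30.05
position: [0.4808, 0.2358, 0.2279]
tool_rot: [[-0.997, 0.075, -0.001], [0.075, 0.997, -0.0], [0.001, -0.0, -1.0]]
contact_force: [-1.2, -0.7, -0.6]
opening: 0.0781
finger_force: 0.0Traceback (most recent call last):
  File "<stdin>", line 5, in <module>
IndexError: list index out of range
```

View pics/w7.png

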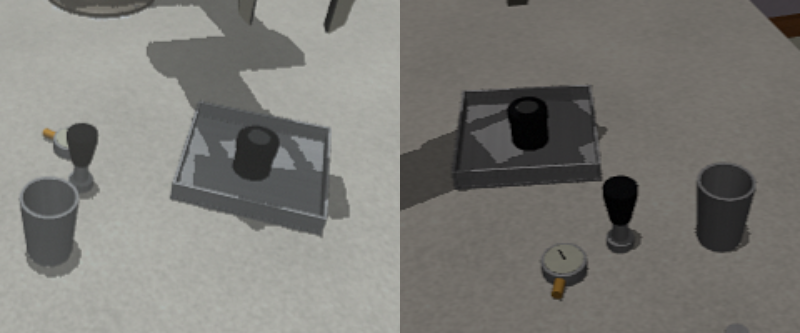

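The cap stands upright near the middle of the tray (left crop about 256,152; right crop about 528,122), and the bystanders are where they were. Handing in.

```bash
python3 -c "
from bench import sign_off
print(sign_off())"
```

```text
the job is handed in; nothing more can be done
None
```

I unscrewed the cap, held it as it came free, stood it upright near the middle of the tray and let go. I handed in at about 30 s; the hand-in gave no verdict.

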